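# Refit the gas stove's knob and hold it pressed in on large flame

### The job

The control knob has been pulled off the portable gas stove and lies on the bench: pick it up, turn it so that its D-shaped bore matches the flat on the bare valve spindle, and push it fully home. Then press knob and spindle in and, keeping them pressed, turn the knob anticlockwise (seen from above) about a quarter turn as far as the large-flame stop. Finish while still gripping the knob and holding it pressed in there, as one does until the flame safety device catches; leave the kettle and everything else on the bench where they are.

Things in the scene. Friction and masses are not known exactly. Their poses are not given: they have to be found in the camera images.
- knob: Loose black plastic knob, 40 g, upright (bore down) on the bench left of the stove, 40 mm high. Round skirt 46 mm across, 16.5 mm high; on it a bar grip 12 mm wide, 24 mm high, from x = -20 to +18 mm, its sides parallel to x. The bar's +x end is a pointed nose, with a white line on top at that end. Origin: on the axis, underside; z up.
- knob_bore (a point): Centre of the mouth of the knob's D-shaped bore (the knob's origin, same axes). Bore 10.8 mm across, its flat wall 2.3 mm from the axis on the +x side (pointer's side); it ends 14 mm above the underside. The knob goes on only with its pointer the way the spindle's flat faces (within about 5 degrees); it then has play: the spindle lags 0.25 to 0.3 rad behind the knob when turned.
- stove: Portable gas stove, grey, steel deck 85 mm above the bench; 300 deep (x), 340 wide (y); fixed, may be yawed. Origin: centre of underside; front (-x) faces the robot. Spindle at x -105, y -110 mm; burner with kettle at x 15, y 55. Cartridge lid (7 mm proud) begins 55 mm behind the spindle. Marks round the spindle: bar = off (+x), growing dots to large flame (+y).
- stem_tip (a point): Centre of the top of the bare steel spindle, upright, 20 mm above the deck (105 mm above the bench) when not pressed. 10 mm across with one flat 2 mm from the axis, 1.5 mm chamfer at the tip. The point turns and sinks with the spindle; z up, x = the way the flat faces. Knob fully home: its underside is 14 mm below this point, its x axis along this x axis.
- valve (a joint): Turn of the spindle in rad: 0 = off stop (flat facing the stove's +x), growing anticlockwise seen from above to 1.57 = large-flame stop (flat facing the stove's +y). Starts within 0.3 of off. Stays where left; turning takes about 0.03 N m. It must be pressed in while it is turned away from off.
- stem (a joint): How far the spindle is pressed in, in m: 0 = out, 0.005 = fully in (stop; the seated knob's underside is then 1 mm above the deck). A spring pushes it out: 5 N to start moving, 10 N fully in.
- kettle: Bystander: steel kettle, 172 mm in diameter, 193 mm high with its arched handle, spout reaching 130 mm from its axis on its +x side (away from the robot or to the left), on the grate 107 mm above the bench: it stands between the knob and the spindle, 300 mm high over the bench. Origin: centre of its base.
- mug: Bystander: white mug, 78 mm in diameter, 88 mm high, handle on its +y side, on the bench behind the knob. Origin: centre of its base.
- tape: Bystander: roll of tape lying flat, 100 mm in diameter, 25 mm high, on the bench on the robot's side of the knob. Origin: centre of its underside.
- trowel: Bystander: plasterer's trowel lying on its 240 x 80 mm blade along x, handle up to 56 mm high, on the bench to the left of the knob. Origin: on the underside of the blade.
- scraper: Bystander: scraper, 220 mm long, 18 mm high, lying on the bench to the right of the stove. Origin: underside, between handle and blade.
- glue: Bystander: yellow bottle, 60 mm in diameter, 170 mm high, to the right of the stove. Origin: centre of its base.
- cartridge: Bystander: spare gas cartridge, a white can 68 mm in diameter and 190 mm high, standing to the right in front of the stove. Origin: centre of its base.

How it is judged:
By the outcome, as a careful person would: the job done as asked, in the order asked, and still so for the second after the job is handed in, while the arm keeps its last pose, push and grip.
It also fails if it takes over 58 s, if anything falls off the work surface, if the arm or the gripper's body presses on something with over 40 N, if the wrist force passes 120 N, or if a joint passes its speed limit or range.

### The arm

A 6-joint arm with a two-finger parallel gripper is mounted at the origin on the work surface. World frame = base frame: x ahead of the robot, y to its left, z up, the work surface at z = 0. Lengths are in m, angles in rad, forces in N, time in s.
With the tool pointing down it reaches from about 0.25 to 0.775 m from the base axis. Payload 8.9 kg.
Tool frame: the origin (TCP) lies on the centre line of the jaws, within the pads' length; the fingertips stand 8 mm ahead of it and the grasp point (between the pads) lies 11 mm behind it; z points along the fingers, y is the line along which they close (so a half turn about z gives the same grasp; the last joint's range is limited). The gripper opens to 85 mm and grips with 20 to 120 N. Pads are 22 mm wide; open, the fingers measure 114 mm over their backs; the gripper's body (76 mm by 85 mm) begins 54 mm behind the grasp point. The pads swing forward as they close: fully open they stand 13 mm farther back than shut.
Start: joints at [1.129, 0.291, -0.153, 1.127, 0, 1.431], TCP at [0.157, 0.501, 0.239] pointing down, gripper open.
Joint ranges: [-2.52, 2.52], [-0.91, 1.74], [-1.3, 1.37], [-1.96, 2.02], [-1.52, 1.47], [-3.14, 3.14]. Speed limits (rad/s): [2.22, 2.22, 2.79, 3.14, 3.14, 3.14].

### API

Orientations are given as a unit quaternion [w, x, y, z].
In Python, from plant import env, job, monitor, read_camera gives the robot as it stands (env), with the cameras as plain functions, the job (job) and the readings (monitor).
- The arm moves only by the shell command python3 inch.py 'ROWS' [OPENING] [FORCE]. ROWS is a JSON list of rows, 1 to 5 of them, each an object with the fields pos (a list: dx, dy, dz in parts of the range, where 1.0 means 0.75 m), rotvec (a list: a rotation vector rx, ry, rz in fractions of the full range, 1 being pi rad); a field left out counts as zero; each row is the pose to reach, as a shift and turn from the pose commanded when the command began, along the tool's axes at that moment; what a row does not reach only later rows make up. A row lasts 1/8 s, in which the tool goes at most 0.0625 m and 0.188 rad, less where a joint would pass 70% of its speed; a pose out of reach is approached as far as the arm can. OPENING is the finger opening in m, set as the command begins (- or left out keeps the last). The fingers move at their own pace and stop on an object; FORCE is the grip in N (left out, the last holds). Time passes only in rows, so rows that do not move let the fingers close. It prints the time, the measured TCP pose, the force, the opening and the grip force at its end. Shift and turn numbers lie between -1 and 1, and a call with a number outside is refused. Input that does not fit is refused with a message, and nothing moves.
- monitor.get_state(): the state, without advancing time (a new reading comes with each control period).
- read_camera(name): name is "scene" or "top" or "wrist"; returns a dict with "pixels" (420x560x3 uint8, red, green, blue), "camera_matrix" (3x3 intrinsics, pixels), "R" (3x3) and "t" (3): a world point X has camera coordinates R X + t. Camera axes: x right, y down, z forward; pixel columns grow to the right and rows downward; lengths in m; the calibration is good to about 2 mm. A picture is of the moment at which its call begins. There is no depth.
- job.hand_in(): hands the job in; it is judged then, once.
The state is a dict: "time_s": time; "q": joint angles; "qvel": joint speeds; "effort": joint torques, N m; "eef_pos": TCP position; "tcp_rot": TCP orientation; "wrist_force": force on the tool from outside, world axes, zero at the start; "wrist_torque": the same for the moment, N m; "opening": finger opening in m; "gripper_force": force on a finger pad.
Only numpy, scipy, OpenCV 4.12 (cv2) and the standard library are available. Lean on these libraries where they do the work, as an engineer would, in place of code of your own. Each camera call takes 0.05 s, during which the arm holds its last target. There are 200 camera calls.

## Working session

There is one attempt and no reset: what is moved stays moved. The work goes in short steps, Python scripts to look and compute and a shell command to move; the robot and the scene stay as the last step left them, time stands still between calls to the robot, and variables do not carry over. Pictures are saved under pics/ and viewed, at most 10 in all, crops included, and the job is handed in when it is done.

```bash
ls; mkdir -p pics
python3 - <<'E'
from plant import env, job, monitor, read_camera
import cv2,numpy as np
s=monitor.get_state();print(s['time_s'],s['eef_pos'],s['tcp_rot'],s['opening'])
for n in("scene","top","wrist"):
    c=read_camera(n);cv2.imwrite(f'pics/{n}0.png',c['pixels'][:,:,::-1]);np.savez(f'pics/{n}0.npz',**c)
    print(n,c['camera_matrix'].tolist(),(-c['R'].T@c['t']).round(3),c['R'].round(3).tolist())
E
```

```text
inch.py
pics
plant.py
0.0 [0.15636267 0.50074439 0.23873179] [-1.88312795e-04  1.50821637e-01  9.88560782e-01 -6.14907833e-04] 0.08515507754444321
scene [[523.8309924529424, 0.0, 281.67468895076], [0.0, 523.8309924529424, 210.38010191733767], [0.0, 0.0, 1.0]] [1.21  0.776 1.047] [[-0.741, 0.671, 0.001], [0.447, 0.495, -0.745], [-0.5, -0.551, -0.667]]
top [[398.51432761854153, 0.0, 275.6108072905989], [0.0, 398.51432761854153, 211.2002179005259], [0.0, 0.0, 1.0]] [ 0.438 -0.022  1.211] [[-0.026, -1.0, -0.011], [-0.998, 0.026, -0.06], [0.06, 0.01, -0.998]]
wrist [[300.97586612039936, 0.0, 282.4393868468403], [0.0, 300.97586612039936, 212.35000018591774], [0.0, 0.0, 1.0]] [0.089 0.521 0.374] [[0.298, 0.955, -0.002], [0.917, -0.286, 0.279], [0.266, -0.085, -0.96]]
```

View pics/top0.png

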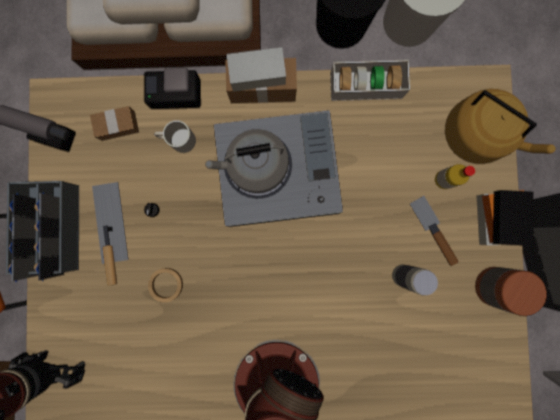

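View pics/wrist0.png

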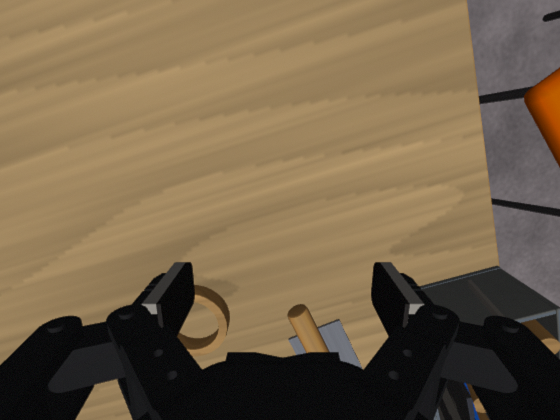

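Top view: knob at about (152,210), spindle at about (321,199), stove slightly yawed, kettle at (258,160). The wrist view shows tape and trowel between the open fingers.

```bash
cat > h.py <<'E'
import numpy as np,cv2
from scipy.spatial.transform import Rotation as Ro
from plant import env, job, monitor, read_camera
def ray(c,uv):
    d=c['R'].T@np.linalg.inv(c['camera_matrix'])@np.array([uv[0],uv[1],1.]);return -c['R'].T@c['t'],d/np.linalg.norm(d)
def onz(c,uv,z):
    o,d=ray(c,uv);return o+d*(z-o[2])/d[2]
def tri(obs):
    A=0;b=0
    for c,uv in obs:
        o,d=ray(c,uv);P=np.eye(3)-np.outer(d,d);A=A+P;b=b+P@o
    X=np.linalg.solve(A,b)
    return X,[round(float(np.linalg.norm(proj(c,X)-uv)),2) for c,uv in obs]
def proj(c,X):
    p=c['camera_matrix']@(c['R']@X+c['t']);return p[:2]/p[2]
def rel(X):  # world target tcp -> tool axes shift
    s=monitor.get_state();q=s['tcp_rot'];R=Ro.from_quat([q[1],q[2],q[3],q[0]]).as_matrix();return R.T@(np.array(X)-s['eef_pos']),R
def load(n):return dict(np.load(f'pics/{n}.npz'))
def snap(n,f):
    c=read_camera(n);np.savez(f'pics/{f}.npz',**c);cv2.imwrite(f'pics/{f}.png',c['pixels'][:,:,::-1]);return c
E
python3 - <<'E'
from h import *
t=load('top0');s=load('scene0')
def blob(c,ctr,r,th=50):
    g=c['pixels'].max(2);x,y=map(int,ctr);m=(g[y-r:y+r,x-r:x+r]<th).astype('uint8')
    n,l,st,ce=cv2.connectedComponentsWithStats(m)
    return [(st[i,4],(ce[i]+[x-r,y-r]).round(1)) for i in range(1,n) if st[i,4]>8]
print(blob(t,(152,210),16), blob(t,(321,199),10,80))
K=onz(t,(152,210),.03);print('knob',K,'in scene',proj(s,K)); S=onz(t,(321,199),.105);print('spin',S,proj(s,S))
print('kettle',onz(t,(258,160),.25))
print(blob(s,proj(s,K),25))
g=s['pixels'];a,b=proj(s,K).astype(int);e,f=proj(s,S).astype(int)
cv2.imwrite('pics/scrop.png',np.hstack([cv2.resize(g[y-35:y+35,x-35:x+35,::-1],(400,400),interpolation=cv2.INTER_CUBIC) for x,y in((a,b),(e,f))]))
E
```

```text
[(np.int32(135), array([152. , 209.3]))] [(np.int32(40), array([320.4, 199. ]))]
knob [0.52259228 0.35788324 0.03      ] in scene [376.94544934 311.73490198]
spin [ 0.53542736 -0.13798081  0.105     ] [240.96233616 191.38587792]
kettle [0.62199492 0.02732562 0.25      ]
[(np.int32(281), array([376.9, 319.9]))]
```

View pics/scrop.png

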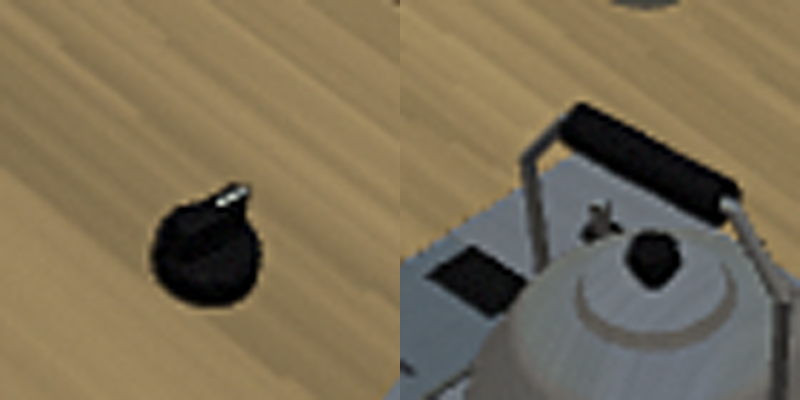

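Left crop: the knob, black with its white line pointing right and up. Right crop: the spindle tip, partly visible behind the kettle. Next I move over the knob with the wrist camera.

Careful with the scale: shifts go in shares of 0.75 m and turns go in shares of pi rad. That gives: -0.3 m / 0.75 = -0.4, -0.24 m / 0.75 = -0.32.

```bash
python3 inch.py '[{"pos":[-0.08, -0.0053, 0.0133]}, {"pos":[-0.16, -0.0107, 0.0267]}, {"pos":[-0.24, -0.016, 0.04]}, {"pos":[-0.32, -0.0213, 0.0533]}, {"pos":[-0.4, -0.0267, 0.0667]}]'; python3 inch.py '[{"pos":[-0.0667, -0.0053, 0.0133]}, {"pos":[-0.12, -0.0093, 0.0267]}, {"pos":[-0.12, -0.0093, 0.0267]}]'
python3 - <<'E'
from h import *
c=snap('wrist','w1');print(monitor.get_state()['eef_pos'],proj(c,np.array([.5226,.358,.03])))
E
```

```text
time_s: 0.78
eef_pos: [0.4386, 0.3916, 0.1888]
tcp_rot: [-0.0, 0.151, 0.989, 0.0]
wrist_force: [0.6, 0.5, 0.4]
opening: 0.0856
gripper_force: 0.0
time_s: 1.15
eef_pos: [0.5225, 0.3573, 0.1677]
tcp_rot: [-0.001, 0.152, 0.988, -0.001]
wrist_force: [-1.0, 1.1, 0.3]
opening: 0.0853
gripper_force: 0.0
[0.52106341 0.35811708 0.16825408] [284.61963983 202.75773286]
```

View pics/w1.png

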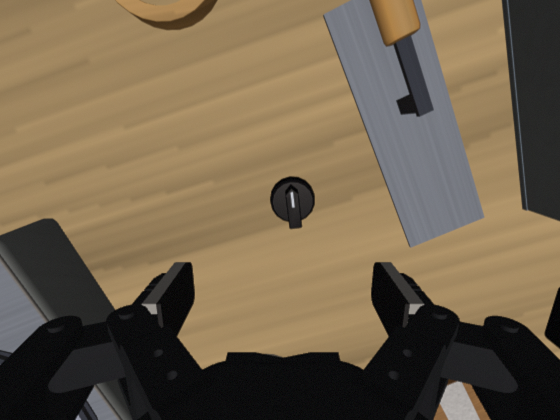

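Wrist view: knob at about (292,199), white line at (292,193)–(292,207), nose toward image top (tool +x). I measure it here, then lower the arm for a second view.

```bash
cat >> h.py <<'E'
def knob(c,uv,r=40):
    x,y=map(int,uv);p=c['pixels'][y-r:y+r,x-r:x+r].astype(int);hi=p.max(2)
    m=((hi<75)).astype('uint8');m=cv2.morphologyEx(m,cv2.MORPH_CLOSE,np.ones((9,9)))
    n,l,st,ce=cv2.connectedComponentsWithStats(m);i=l[r-8:r+8,r-8:r+8];i=np.bincount(i[i>0]).argmax();m=(l==i).astype('uint8')
    k=cv2.findContours(m,0,1)[0][0];k=cv2.convexHull(k)
    (ex,ey),ax,an=cv2.fitEllipse(k)
    w=((p.min(2)>120)&(p.max(2)-p.min(2)<25)&(m>0));v,u=np.nonzero(w)
    o=np.array([x-r,y-r]);W=np.c_[u,v]
    d=W-W.mean(0);V=np.linalg.svd(d,full_matrices=False)[2][0];s=d@V;e=[W.mean(0)+V*s.min()+o,W.mean(0)+V*s.max()+o]
    return np.array([ex,ey])+o,ax,W.mean(0)+o,e,st[i],o
E
python3 inch.py '[{"pos":[0, 0, 0.04]}, {"pos":[0.0133, 0, 0.0667]}, {"pos":[0.0133, 0, 0.0667]}]' >/dev/null
python3 - <<'E'
from h import *
a=load('w1');b=snap('wrist','w2');ka=knob(a,(292,199));X0=onz(a,ka[0],.01)
kb=knob(b,proj(b,X0),55)
for k in(ka,kb):print(k)
print('skirt ctr',tri([(a,ka[0]),(b,kb[0])]),'white',tri([(a,ka[2]),(b,kb[2])]))
for c,k in((a,ka),(b,kb)):
    P=[onz(c,e,.04) for e in k[3]];d=P[0]-P[1];print(P,np.linalg.norm(d),'yaw',np.arctan2(d[1],d[0]),'ctr .0165',onz(c,k[0],.0165),'ctr0',onz(c,k[0],0.))
r,R=rel([0,0,0]);print(monitor.get_state()['eef_pos'],np.arctan2(R[1,0],R[0,0]),R.round(3).tolist())
p=b['pixels'][:,:,::-1];cv2.imwrite('pics/c2.png',cv2.resize(p[60:310,130:430],(600,500)))
E
```

```text
(array([292.31248856, 201.1114006 ]), (43.46881866455078, 51.71844482421875), array([292.1, 199.3]), [array([291.18928938, 191.97646113]), array([293.05664902, 206.99295547])], array([  18,   18,   45,   52, 1673], dtype=int32), array([252, 159]))
(array([293.15565109, 234.29951859]), (51.66718292236328, 64.74673461914062), array([293.12962963, 234.85185185]), [array([292.07917691, 226.8581847 ]), array([294.21395678, 243.10329442])], array([  29,   27,   52,   64, 2351], dtype=int32), array([238, 177]))
skirt ctr (array([0.52390967, 0.36518976, 0.02731075]), [0.0, 0.0]) white (array([0.51796333, 0.3663346 , 0.04481269]), [0.05, 0.06])
[array([0.51245714, 0.36726472, 0.04      ]), array([0.5262031 , 0.36480946, 0.04      ])] 0.013963514307411473 yaw 2.964840306327835 ctr .0165 [0.52658657 0.36470072 0.0165    ] ctr0 [0.53067129 0.36395098 0.        ]
[array([0.51340934, 0.36708272, 0.04      ]), array([0.5263569 , 0.36488444, 0.04      ])] 0.013132848691473046 yaw 2.9734129113206893 ctr .0165 [0.52782632 0.36436304 0.0165    ] ctr0 [0.53380508 0.36310462 0.        ]
[0.51001222 0.36256587 0.11956902] 2.8403642588023197 [[-0.955, 0.297, -0.001], [0.297, 0.955, -0.0], [0.001, -0.001, -1.0]]
```

View pics/c2.png

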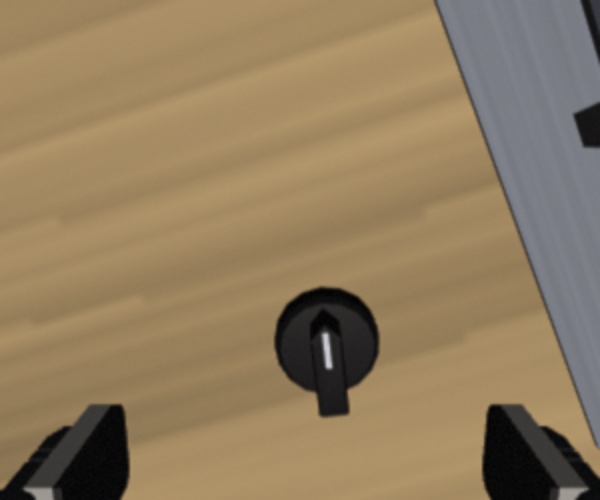

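The close-up shows the nose at crop (323,308), bar rear end at (334,415), and skirt edge at rows 287 to 392. I use these to fix the knob's axis.

Run:
```python
from h import *
b=load('w2');f=lambda u,v,z:onz(b,(130+u/2,60+v/2),z)
u=np.array([np.cos(2.969),np.sin(2.969),0]);n=np.array([-u[1],u[0],0])
N=f(323,308,.04);B=f(334,415,.04);print('nose,back',N,B,np.linalg.norm(N-B),'yaw',np.arctan2(*(N-B)[1::-1]))
print('axis bar',B+20*u*1e-3, N-18e-3*u)
F=f(326,287,0.);G=f(329,392,.0165);print('axis skirt',F-.023*u,G+.023*u)
L=f(276,340,.0165);R=f(379,340,.0165);print('w',np.linalg.norm(L-R),(L+R)/2)
```

```text
nose,back [0.50368874 0.36955746 0.04      ] [0.54650215 0.36113556 0.04      ] 0.043633893425848294 yaw 2.9473608152191666
axis bar [0.52679929 0.3645703  0.04      ] [0.52142131 0.3664662  0.04      ]
axis skirt [0.52919774 0.3671779  0.        ] [0.52437913 0.36375879 0.0165    ]
w 0.042862869860714393 [0.52432581 0.36592082 0.0165    ]
```

Scaled: 0.07 m / 0.75 = 0.0933, 0.05 m / 0.75 = 0.0667, -0.129 rad / 3.1416 = -0.0411.

```bash
python3 inch.py '[{"pos":[-0.0205, 0.0095, 0.0267], "rotvec":[0, 0, -0.0411]}, {"pos":[-0.0205, 0.0095, 0.0667], "rotvec":[0, 0, -0.0411]}, {"pos":[-0.0205, 0.0095, 0.0933], "rotvec":[0, 0, -0.0411]}, {"pos":[-0.0205, 0.0095, 0.0933], "rotvec":[0, 0, -0.0411]}]' .05 40
python3 - <<'E'
from h import *
c=snap('wrist','w3');cv2.imwrite('pics/c3.png',cv2.resize(c['pixels'][150:400,130:430,::-1],(600,500)))
r,R=rel([.5268,.3648,.027]);print(r,np.arctan2(R[1,0],R[0,0]))
E
```

```text
time_s: 2.12
eef_pos: [0.5276, 0.3642, 0.0492]
tcp_rot: [-0.0, 0.087, 0.996, -0.0]
wrist_force: [0.7, 1.2, -0.1]
opening: 0.0501
gripper_force: 0.0
[ 1.55359886e-03 -6.71826359e-05  2.33052258e-02] 2.9681068216551694
```

View pics/c3.png

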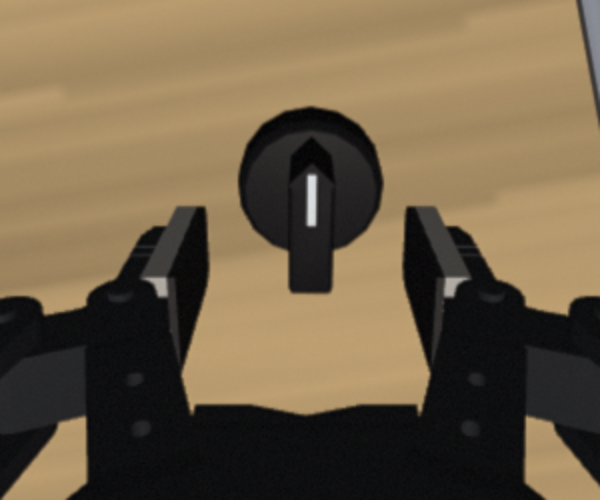

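The bar is parallel to the jaws, centred within about 1 mm; its top runs from crop (311,165) to (311,292).

Run:
```python
from h import *
b=load('w3');f=lambda u,v,z:onz(b,(130+u/2,150+v/2),z)
N=f(311,165,.04);B=f(311,292,.04);u=(N-B)/np.linalg.norm(N-B)
print(N,B,np.linalg.norm(N-B),'yaw',np.arctan2(u[1],u[0]),'axis',N-.018*u,B+.02*u)
print('skirt',f(311,107,0.)-.023*u, f(311,250,.0165)+.023*u, np.linalg.norm(f(240,190,.0165)-f(382,190,.0165)),'line',f(311,174,.04),f(311,226,.04))
```

```text
[0.51039281 0.36772913 0.04      ] [0.54638353 0.36153554 0.04      ] 0.03651975349363641 yaw 2.9711733816591623 axis [0.52813206 0.36467641 0.04      ] [0.52667325 0.36492745 0.04      ]
skirt [0.52830229 0.36496992 0.        ] [0.52359781 0.36564635 0.0165    ] 0.04246876065690197 line [0.51279498 0.36731574 0.04      ] [0.5271025  0.36485358 0.04      ]
```

Scaled: 0.0225 m / 0.75 = 0.03, 0.001 m / 0.75 = 0.0013.

```bash
python3 inch.py '[{"pos":[0.0013, 0.0013, 0.03]}, {"pos":[0.0013, 0.0013, 0.03]}]' ; python3 inch.py '[{}, {}, {}, {}, {}]' 0 50;python3 inch.py '[{}, {}, {}]'
```

```text
time_s: 2.42
eef_pos: [0.527, 0.3654, 0.0273]
tcp_rot: [-0.0, 0.087, 0.996, -0.0]
wrist_force: [-0.1, -0.2, 0.2]
opening: 0.0502
gripper_force: 0.0
time_s: 3.05
eef_pos: [0.528, 0.3658, 0.0282]
tcp_rot: [0.001, 0.087, 0.996, 0.001]
wrist_force: [-0.6, -0.4, 5.3]
opening: 0.0112
gripper_force: 49.4
time_s: 3.42
eef_pos: [0.5279, 0.3658, 0.0281]
tcp_rot: [0.001, 0.087, 0.996, 0.001]
wrist_force: [-1.4, 0.3, 6.0]
opening: 0.0108
gripper_force: 49.4
```

Scaled: -0.17 m / 0.75 = -0.2267, -0.116 m / 0.75 = -0.1547, 0.54 rad / 3.1416 = 0.1719.

```bash
python3 inch.py '[{"pos":[0, 0, -0.0667]}, {"pos":[0, 0, -0.1333]}, {"pos":[0.0267, -0.04, -0.1867], "rotvec":[0, 0, 0.0573]}, {"pos":[0.0667, -0.0933, -0.2267], "rotvec":[0, 0, 0.1146]}, {"pos":[0.108, -0.1547, -0.2267], "rotvec":[0, 0, 0.1719]}]';python3 - <<'E'
from h import *
r,R=rel([.40,.0,.20]);print(r,np.arctan2(R[1,0],R[0,0]))
r,R=rel([.535,-.138,.20]);print(r)
E
```

```text
time_s: 4.05
eef_pos: [0.428, 0.265, 0.1996]
tcp_rot: [0.002, 0.352, 0.936, 0.002]
wrist_force: [0.2, 0.3, -0.2]
opening: 0.0108
gripper_force: 48.8
[-0.15353672 -0.21784339 -0.0011341 ] 2.4223556149885384
[-0.34601372 -0.23272466 -0.00074104]
```

Scaled: -0.218 m / 0.75 = -0.2907, -0.172 m / 0.75 = -0.2293, 0.18 rad / 3.1416 = 0.0573.

```bash
python3 inch.py '[{"pos":[-0.0413, -0.0573, 0], "rotvec":[0, 0, 0.0573]}, {"pos":[-0.0827, -0.1147, 0], "rotvec":[0, 0, 0.1146]}, {"pos":[-0.124, -0.172, 0], "rotvec":[0, 0, 0.1719]}, {"pos":[-0.1653, -0.2293, 0], "rotvec":[0, 0, 0.2292]}, {"pos":[-0.2053, -0.2907, 0], "rotvec":[0, 0, 0.2865]}]';python3 - <<'E'
from h import *
s=monitor.get_state();print(s['opening'],s['q'])
r,R=rel([.44,-.138,.20]);print(r,np.arctan2(R[1,0],R[0,0]))
E
```

```text
time_s: 4.68
eef_pos: [0.4011, -0.0021, 0.1976]
tcp_rot: [0.001, 0.724, 0.69, 0.001]
wrist_force: [1.1, 0.2, -0.0]
opening: 0.0107
gripper_force: 48.9
0.01067113602564608 [-1.88037789e-01  8.61079022e-02 -5.26902747e-01  9.55932558e-01
 -1.42251827e-05  1.43137352e+00]
[-0.13383363  0.04549046 -0.0023263 ] 1.5221810861088931
```

Scaled: -0.133 m / 0.75 = -0.1773, 0.0656 m / 0.75 = 0.0875, 0.18 rad / 3.1416 = 0.0573.

```bash
python3 inch.py '[{"pos":[-0.04, 0.0133, 0], "rotvec":[0, 0, 0.0573]}, {"pos":[-0.08, 0.0267, 0], "rotvec":[0, 0, 0.1146]}, {"pos":[-0.12, 0.0467, 0.0067], "rotvec":[0, 0, 0.1719]}, {"pos":[-0.16, 0.0667, 0.016], "rotvec":[0, 0, 0.2292]}, {"pos":[-0.1773, 0.0875, 0.024], "rotvec":[0, 0, 0.2865]}]'>/dev/null;python3 inch.py '[{"rotvec":[0, 0, 0.0573]}, {"rotvec":[0, 0, 0.1146]}, {"rotvec":[0, 0, 0.1273]}, {"rotvec":[0, 0, 0.1273]}]';python3 - <<'E'
from h import *
r,R=rel([.44,-.138,.20]);print(r,np.arctan2(R[1,0],R[0,0]))
c=snap('wrist','w4');print(proj(c,np.array([.535,-.138,.105])))
cv2.imwrite('pics/w4.png',cv2.resize(c['pixels'][0:380,60:500,::-1],(695,600),interpolation=cv2.INTER_CUBIC))
E
```

```text
time_s: 5.8
eef_pos: [0.461, -0.1363, 0.1793]
tcp_rot: [0.0, 0.993, 0.114, 0.0]
wrist_force: [-0.7, 0.6, -1.0]
opening: 0.0109
gripper_force: 48.9
[-0.02082694 -0.003073   -0.02073817] 0.22817302927107033
[307.94184388 124.19449734]
```

View pics/w4.png

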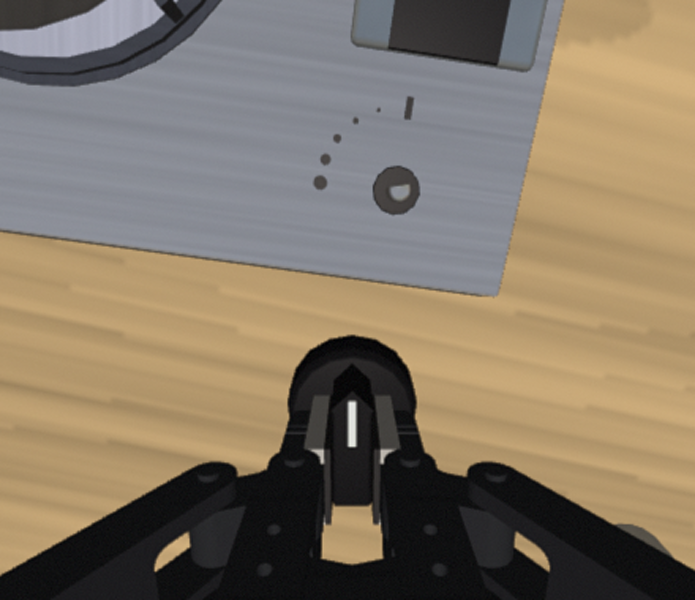

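The spindle is a bright D at crop (398,190), original pixels about (312,120); its flat faces up and slightly left. The off bar is at (409,107) and the large dot at (320,183). I take a second view.

Scaled: 0.05 m / 0.75 = 0.0667, 0.02 m / 0.75 = 0.0267.

```bash
python3 inch.py '[{"pos":[0.0067, 0.0267, 0.0133]}, {"pos":[0.0133, 0.0667, 0.0267]}, {"pos":[0.0133, 0.0667, 0.0267]}, {"pos":[0.0133, 0.0667, 0.0267]}]';python3 - <<'E'
from h import *
a=load('w4');c=snap('wrist','w5');X=onz(a,(312,120),.105);p=proj(c,X);print(p)
def cr(c,p,r=25):
    x,y=np.round(p).astype(int);print(x-r,y-r);return cv2.resize(c['pixels'][y-r:y+r,x-r:x+r,::-1],(400,400),interpolation=cv2.INTER_CUBIC)
cv2.imwrite('pics/c5.png',np.hstack([cr(a,(312,120)),cr(c,p)]))
E
```

```text
time_s: 6.35
eef_pos: [0.4817, -0.1828, 0.1584]
tcp_rot: [-0.0, 0.994, 0.114, -0.0]
wrist_force: [0.5, -0.2, 0.0]
opening: 0.0113
gripper_force: 48.9
[232.3706347  135.97235644]
287 95
207 111
```

View pics/c5.png

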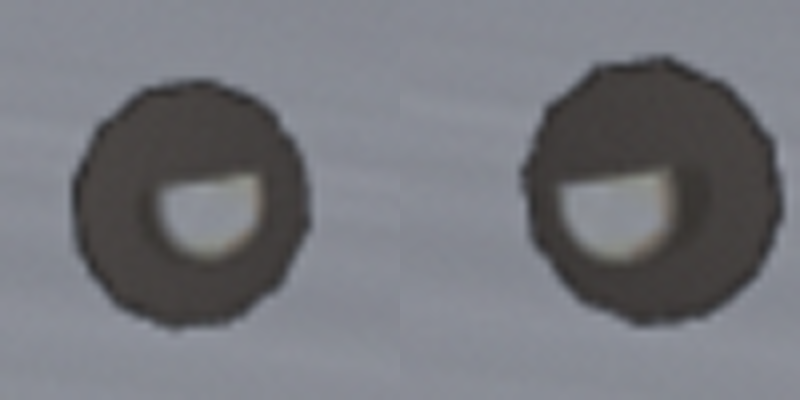

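Both views show the bright D clearly, flat edge from (160,187) to (262,172) in the left crop and (558,185) to (668,168) in the right. Now I fit it numerically, along with the held knob.

```bash
cat >> h.py <<'E'
def dfit(c,x0,y0,s=8,r=50,z=.105):
    g=cv2.resize(c['pixels'][y0:y0+r,x0:x0+r],None,fx=s,fy=s,interpolation=cv2.INTER_CUBIC).max(2)
    m=(g>118).astype('uint8');n,l,st,ce=cv2.connectedComponentsWithStats(m)
    i=[k for k in range(1,n) if st[k,0]>0 and st[k,1]>0 and st[k,0]+st[k,2]<r*s and st[k,1]+st[k,3]<r*s and st[k,4]>1500][0]
    k=cv2.findContours((l==i).astype('uint8'),0,cv2.CHAIN_APPROX_NONE)[0][0][:,0,:]
    uv=(k+.5)/s-.5+[x0,y0];P=np.array([onz(c,q,z) for q in uv])[:,:2]
    return uv,P
def dgeo(P):
    # flat: longest hull-simplified edge; circle: remaining points
    h=cv2.convexHull((P*1e6).astype(np.int32).reshape(-1,1,2));a=cv2.approxPolyDP(h,350,True)[:,0,:]/1e6
    e=np.roll(a,-1,0)-a;j=np.linalg.norm(e,axis=1).argmax();d=e[j]/np.linalg.norm(e[j]);n=np.array([-d[1],d[0]])
    if (P.mean(0)-a[j])@n>0:n=-n
    t=(P-a[j])@n
    q=P[(t>-.0006)&(abs((P-a[j]-e[j]/2)@d)<.003)];V=np.linalg.svd(q-q.mean(0),full_matrices=False)[2][0];n2=np.array([-V[1],V[0]]);n2*=np.sign(n2@n)
    r=P[t<-.0015];A=np.c_[2*r,np.ones(len(r))];s=np.linalg.lstsq(A,(r**2).sum(1),rcond=None)[0];R=np.sqrt(s[2]+s[:2]@s[:2])
    return s[:2],R,np.arctan2(n2[1],n2[0]),(q.mean(0)-s[:2])@n2
E
python3 - <<'E'
from h import *
V=[(load('w4'),287,95),(load('w5'),207,111)];C=[]
for c,x,y in V:
    uv,P=dfit(c,x,y);g=dgeo(P);print(g);C.append((c,uv.mean(0)))
    for u,v in ((409,107),(320,183),(398,190)):
        pass
print('D centroid tri',tri(C))
c=V[0][0];f=lambda u,v,z:onz(c,(60+u/1.5795,v/1.5795),z)
o=f(409,107,.085);b=f(320,183,.085)
print('off,big',o,b); F=f(496,296,.085)-f(0,231,.085);print('front yaw',np.arctan2(F[1],F[0])+np.pi/2)
for q in V:
    r=None
E
```

```text
(array([ 0.53846198, -0.14043297]), np.float64(0.003913192209312029), np.float64(0.35348191259178785), np.float64(0.0014727833831560887))
(array([ 0.53844112, -0.14054972]), np.float64(0.0038606295420330595), np.float64(0.35880162812112365), np.float64(0.0015502181083098506))
D centroid tri (array([ 0.53782986, -0.14077458,  0.10502974]), [0.01, 0.01])
off,big [ 0.57364798 -0.13765839  0.085     ] [ 0.53359277 -0.10613936  0.085     ]
front yaw 0.09713648890156823
```

Run:
```python
from h import *
for n,ez in(('w4',.1793),('w5',.1584)):
    c=load(n);p=c['pixels'].astype(int);m=(p.min(2)>150)&(p.max(2)-p.min(2)<25);m[:215]=0;m[300:]=0;m[:,:265]=0;m[:,300:]=0
    v,u=np.nonzero(m);s=cv2.connectedComponentsWithStats(m.astype('uint8'))[2][1:];print(n,s[:,:].tolist())
    W=np.array([onz(c,q,ez+.0119)[:2] for q in zip(u,v)]);d=W-W.mean(0);V=np.linalg.svd(d,full_matrices=False)[2][0];V*=np.sign(V[0])
    t=d@V;print('line mid',W.mean(0),'ext',t.min(),t.max(),'yaw',np.arctan2(V[1],V[0]))
    y=p[:,int(u.mean())].max(1);r=[k for k in range(190,240) if y[k]<70][0]
    F=onz(c,(u.mean(),r-.5),ez-.0281)[:2];print('front row',r,'axis from skirt',F-.023*V,'axis from line',W.mean(0)-.0073*V)
```

```text
w4 [[281, 254, 4, 29, 116]]
line mid [ 0.47054078 -0.13542673] ext -0.006983685118280659 0.006856531446281425 yaw 0.228453008989321
front row 213 axis from skirt [ 0.46213263 -0.13745112] axis from line [ 0.46343045 -0.13707997]
w5 [[281, 254, 4, 29, 116]]
line mid [ 0.49124907 -0.1819863 ] ext -0.006987366336199006 0.00685964966145742 yaw 0.22779381505263127
front row 213 axis from skirt [ 0.48278706 -0.18397013] axis from line [ 0.48413765 -0.18363485]
```

Run:
```python
from h import *
r,R=rel([.5369,-.1397,.142]);print(r,np.arctan2(R[1,0],R[0,0]))
```

```text
[ 0.06346853 -0.02924977  0.01664829] 0.22791373754967914
```

Rotate by −0.128 about tool z to reach yaw 0.356.

Scaled: 0.0635 m / 0.75 = 0.0847, 0.044 m / 0.75 = 0.0587, -0.128 rad / 3.1416 = -0.0407.

```bash
python3 inch.py '[{"pos":[0.0293, -0.0133, 0], "rotvec":[0, 0, -0.0159]}, {"pos":[0.0587, -0.0267, 0], "rotvec":[0, 0, -0.0318]}, {"pos":[0.0847, -0.0391, 0.0107], "rotvec":[0, 0, -0.0407]}, {"pos":[0.0847, -0.0391, 0.0221], "rotvec":[0, 0, -0.0407]}, {"pos":[0.0847, -0.0391, 0.0221], "rotvec":[0, 0, -0.0407]}]' - 80 >/dev/null; python3 inch.py '[{}, {}]'
python3 - <<'E'
from h import *
r,R=rel([.5369,-.1397,.142]);print(r,np.arctan2(R[1,0],R[0,0]))
E
```

```text
time_s: 7.28
eef_pos: [0.537, -0.1401, 0.1425]
tcp_rot: [0.0, 0.984, 0.177, 0.0]
wrist_force: [0.1, 0.5, 0.1]
opening: 0.0104
gripper_force: 82.9
[ 7.09818589e-05 -4.53232152e-04  5.01943582e-04] 0.35505520000533985
```

Scaled: 0.012 m / 0.75 = 0.016, 0.009 m / 0.75 = 0.012.

```bash
python3 inch.py '[{"pos":[0, 0, 0.008]}, {"pos":[0, 0, 0.012]}, {"pos":[0, 0, 0.016]}, {"pos":[0, 0, 0.016]}]'; python3 inch.py '[{"pos":[0, 0, 0.0013]}, {"pos":[0, 0, 0.0027]}, {"pos":[0, 0, 0.004]}, {"pos":[0, 0, 0.004]}]'
```

```text
time_s: 7.78
eef_pos: [0.5369, -0.1397, 0.1299]
tcp_rot: [-0.0, 0.984, 0.177, -0.0]
wrist_force: [-0.3, -0.2, 0.3]
opening: 0.0107
gripper_force: 82.9
time_s: 8.28
eef_pos: [0.5371, -0.1397, 0.1271]
tcp_rot: [-0.0, 0.984, 0.177, -0.0]
wrist_force: [-0.5, -0.4, 0.4]
opening: 0.0101
gripper_force: 82.9
```

No contact force, and the underside is about 6 mm below the tip, so the knob is going on. I continue to the seat.

Scaled: 0.006 m / 0.75 = 0.008, 0.004 m / 0.75 = 0.0053.

```bash
python3 inch.py '[{"pos":[0, 0, 0.0027]}, {"pos":[0, 0, 0.0053]}, {"pos":[0, 0, 0.008]}, {"pos":[0, 0, 0.008]}]'; python3 inch.py '[{"pos":[0, 0, 0.0013]}, {"pos":[0, 0, 0.0027]}, {"pos":[0, 0, 0.004]}, {"pos":[0, 0, 0.004]}]'
```

```text
time_s: 8.78
eef_pos: [0.537, -0.1397, 0.1209]
tcp_rot: [-0.0, 0.984, 0.177, -0.0]
wrist_force: [-0.8, -0.3, -0.6]
opening: 0.0102
gripper_force: 82.9
time_s: 9.28
eef_pos: [0.5372, -0.1398, 0.1184]
tcp_rot: [0.0, 0.984, 0.177, 0.0]
wrist_force: [-2.3, 1.0, 4.3]
opening: 0.0104
gripper_force: 83.6
```

Scaled: 0.003 m / 0.75 = 0.004, 0.002 m / 0.75 = 0.0027.

```bash
python3 inch.py '[{"pos":[0, 0, 0.0013]}, {"pos":[0, 0, 0.0027]}, {"pos":[0, 0, 0.004]}, {"pos":[0, 0, 0.004]}]'; python3 inch.py '[{"pos":[0, 0, 0.0013]}, {"pos":[0, 0, 0.0027]}, {"pos":[0, 0, 0.0033]}, {"pos":[0, 0, 0.0033]}]'
```

```text
time_s: 9.78
eef_pos: [0.5372, -0.1398, 0.1156]
tcp_rot: [0.0, 0.984, 0.177, 0.0]
wrist_force: [-2.5, 1.8, 7.2]
opening: 0.0103
gripper_force: 84.1
time_s: 10.28
eef_pos: [0.5372, -0.1398, 0.1137]
tcp_rot: [0.0, 0.984, 0.177, 0.0]
wrist_force: [-5.6, 1.3, 13.5]
opening: 0.01
gripper_force: 85.1
```

Scaled: 0.0005 m / 0.75 = 0.0007, -0.4 rad / 3.1416 = -0.1273.

```bash
python3 inch.py '[{"pos":[0, 0, 0.0007], "rotvec":[0, 0, -0.0318]}, {"pos":[0, 0, 0.0007], "rotvec":[0, 0, -0.0637]}, {"pos":[0, 0, 0.0007], "rotvec":[0, 0, -0.0955]}, {"pos":[0, 0, 0.0007], "rotvec":[0, 0, -0.1273]}, {"pos":[0, 0, 0.0007], "rotvec":[0, 0, -0.1273]}]'
cat > st.py <<'E'
from h import *
s=monitor.get_state();r,R=rel([0,0,0]);f=np.array(s['wrist_force']);t=np.array(s['wrist_torque'])
print('yaw',np.arctan2(R[1,0],R[0,0]),'f tool',(R.T@f).round(1),'t world',t.round(3),s['q'][5],s['opening'])
E
python3 st.py
```

```text
time_s: 10.9
eef_pos: [0.5375, -0.14, 0.1136]
tcp_rot: [0.001, 0.929, 0.37, 0.0]
wrist_force: [-6.4, 1.7, 16.8]
opening: 0.0102
gripper_force: 85.5
yaw 0.7571380117953515 f tool [ -3.5  -5.6 -16.8] t world [ 0.204  1.395 -0.03 ] 1.99818114602731 0.01015412430244917
```

Scaled: -0.4 rad / 3.1416 = -0.1273.

```bash
python3 inch.py '[{"rotvec":[0, 0, -0.0318]}, {"rotvec":[0, 0, -0.0637]}, {"rotvec":[0, 0, -0.0955]}, {"rotvec":[0, 0, -0.1273]}, {"rotvec":[0, 0, -0.1273]}]';python3 st.py; python3 inch.py '[{"rotvec":[0, 0, -0.0318]}, {"rotvec":[0, 0, -0.0637]}, {"rotvec":[0, 0, -0.0955]}, {"rotvec":[0, 0, -0.1273]}, {"rotvec":[0, 0, -0.1273]}]'; python3 st.py
```

```text
time_s: 11.52
eef_pos: [0.5378, -0.1402, 0.1136]
tcp_rot: [0.001, 0.837, 0.547, 0.0]
wrist_force: [-4.7, 0.1, 15.3]
opening: 0.0101
gripper_force: 85.3
yaw 1.1570807975588293 f tool [ -1.8  -4.3 -15.3] t world [ 0.054  1.084 -0.008] 1.5981680737461086 0.010092150299185653
time_s: 12.15
eef_pos: [0.5381, -0.1402, 0.1137]
tcp_rot: [0.001, 0.712, 0.702, 0.0]
wrist_force: [-2.9, -0.0, 14.3]
opening: 0.01
gripper_force: 85.2
yaw 1.5571967748007802 f tool [ -0.1  -2.9 -14.3] t world [ 0.075  0.778 -0.038] 1.198159234463625 0.010047060397064565
```

Scaled: 0.0003 m / 0.75 = 0.0004, -0.27 rad / 3.1416 = -0.0859.

```bash
python3 inch.py '[{"pos":[0, 0, 0.0004], "rotvec":[0, 0, -0.0318]}, {"pos":[0, 0, 0.0004], "rotvec":[0, 0, -0.0637]}, {"pos":[0, 0, 0.0004], "rotvec":[0, 0, -0.0859]}, {"pos":[0, 0, 0.0004], "rotvec":[0, 0, -0.0859]}]';python3 st.py; python3 inch.py '[{"rotvec":[0, 0, -0.0127]}, {"rotvec":[0, 0, -0.0255]}, {"rotvec":[0, 0, -0.0255]}]'; python3 st.py
```

```text
time_s: 12.65
eef_pos: [0.5383, -0.1401, 0.1136]
tcp_rot: [0.001, 0.611, 0.792, 0.001]
wrist_force: [-3.9, 0.9, 16.5]
opening: 0.0103
gripper_force: 85.5
yaw 1.8268380305886411 f tool [  1.8  -3.5 -16.5] t world [0.258 0.807 0.007] 0.9285940396189707 0.010296214435793987
time_s: 13.02
eef_pos: [0.5384, -0.1401, 0.1136]
tcp_rot: [0.002, 0.579, 0.815, 0.0]
wrist_force: [-3.5, 1.4, 17.4]
opening: 0.0105
gripper_force: 85.5
yaw 1.9064229846636356 f tool [  2.4  -2.8 -17.4] t world [ 0.275  0.711 -0.034] 0.8490219074042222 0.010459035680594319
```

Scaled: -0.08 rad / 3.1416 = -0.0255.

```bash
python3 inch.py '[{"rotvec":[0, 0, -0.0127]}, {"rotvec":[0, 0, -0.0255]}, {"rotvec":[0, 0, -0.0255]}]';python3 st.py; python3 inch.py '[{"rotvec":[0, 0, -0.0095]}, {"rotvec":[0, 0, -0.0191]}, {"rotvec":[0, 0, -0.0191]}]'; python3 st.py
```

```text
time_s: 13.4
eef_pos: [0.5384, -0.14, 0.1136]
tcp_rot: [0.002, 0.546, 0.838, 0.001]
wrist_force: [-3.3, 1.1, 16.3]
opening: 0.0102
gripper_force: 85.5
yaw 1.9864321657113875 f tool [  2.3  -2.5 -16.3] t world [ 0.359  0.666 -0.116] 0.7690735408909085 0.01021663871167062
time_s: 13.78
eef_pos: [0.5384, -0.14, 0.1136]
tcp_rot: [0.001, 0.521, 0.854, 0.0]
wrist_force: [-2.9, 2.4, 17.2]
opening: 0.01
gripper_force: 85.5
yaw 2.0462871634459283 f tool [  3.4  -1.4 -17.2] t world [ 0.42   0.771 -0.104] 0.709260987429248 0.010029831309631868
```

```bash
python3 - <<'E'
from h import *
c=snap('wrist','w6');p=c['pixels'].astype(int);m=(p.min(2)>150)&(p.max(2)-p.min(2)<25);m[:240]=0;m[300:]=0;m[:,:270]=0;m[:,296:]=0
v,u=np.nonzero(m);W=np.array([onz(c,q,.1255)[:2] for q in zip(u,v)]);d=W-W.mean(0);V=np.linalg.svd(d,full_matrices=False)[2][0];V*=np.sign(V[1]);print(len(u),np.arctan2(V[1],V[0]))
cv2.imwrite('pics/w6.png',cv2.resize(c['pixels'][60:360,110:460,::-1],(700,600)))
E
python3 st.py
```

```text
133 2.059341140131051
yaw 2.045967786892536 f tool [  2.3  -1.9 -16.8] t world [ 0.439  0.773 -0.084] 0.7095699140181382 0.010109738065520436
```

View pics/w6.png

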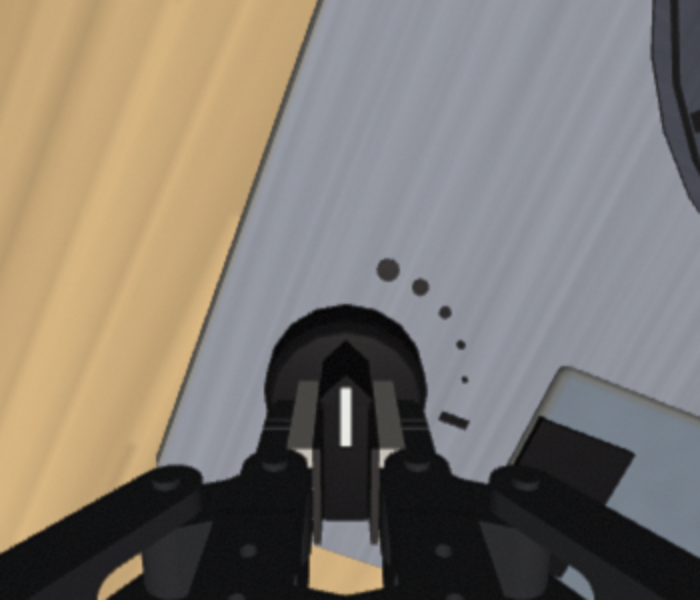

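The pointer is just past the large dot, as the bore play predicts. I check the stove yaw from the deck edge and twist a little further to see the stop torque rise.

```bash
python3 - <<'E'
from h import *
c=load('w6');f=lambda u,v:onz(c,(110+u/2,60+v/2),.085)
d=f(323,0)-f(158,458);print('yaw edge',np.arctan2(d[1],d[0])-np.pi/2)
A=np.array([.5384,-.1405,.085])
for q in((388,270),(455,421)):
    e=f(*q)-A;print(np.arctan2(e[1],e[0]),np.linalg.norm(e))
E
python3 inch.py '[{"rotvec":[0, 0, -0.0095]}, {"rotvec":[0, 0, -0.0159]}, {"rotvec":[0, 0, -0.0159]}, {"rotvec":[0, 0, -0.0159]}]'; python3 st.py
```

```text
yaw edge 0.08895680210933321
1.6852848747581017 0.0347247134470437
0.08035863771427068 0.036064155701638255
time_s: 14.32
eef_pos: [0.5384, -0.1399, 0.1136]
tcp_rot: [0.001, 0.499, 0.866, 0.0]
wrist_force: [-2.2, 1.5, 17.2]
opening: 0.0101
gripper_force: 85.5
yaw 2.095839079657342 f tool [  2.4  -1.1 -17.2] t world [ 0.457  0.705 -0.086] 0.659704380460974 0.01005254786402357
```

```bash
python3 -c "
from plant import env, job, monitor, read_camera
print(job.hand_in())"
```

```text
the job is handed in; nothing more can be done
None
```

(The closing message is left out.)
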